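Centre the jar on the balance and tare

ROBOT

A 6-joint arm with a two-finger parallel gripper is mounted at the origin on the work surface. World frame = base frame: x ahead of the robot, y to its left, z up, the work surface at z = 0. Lengths are in m, angles in rad, forces in N, time in s.
With the tool pointing down it reaches from about 0.325 to 0.9 m from the base axis. Payload 6.1 kg.
Tool frame: the origin (TCP) lies at the very end of the fingers, on their centre line; the grasp point (between the pads) lies 19 mm behind it; x points along the fingers, y is the direction in which the jaws open and shut, and the axes are right-handed (so a half turn about x gives the same grasp; the last joint's range is limited). The gripper opens to 85 mm and grips with 20 to 120 N. Pads are 22 mm wide; open, the fingers measure 114 mm over their backs; the gripper's body (76 mm by 85 mm) begins 54 mm behind the grasp point. The pads swing forward as they close: fully open they stand 13 mm farther back than shut.
Start: joints at [1.061, 0.22, 1.526, -0, 1.395, -0.126], TCP at [0.234, 0.58, 0.204] pointing down, gripper open.
Joint ranges: [-2.98, 2.98], [-0.91, 2.08], [0.09, 2.57], [-1.24, 4.39], [0.2, 2.65], [-2.68, 2.68]. Speed limits (rad/s): [2.57, 2.57, 3.01, 3.14, 3.14, 3.14].

INTERFACE

Orientations are given as a unit quaternion [w, x, y, z].
In Python, from workcell import * gives the robot as it stands. The module is installed in compiled form; this text tells all that it offers.
- The arm moves only by the shell command python3 -m crank 'ROWS' [FORCE]. ROWS is JSON, a list of rows, each an object of numbers: "x", "y", "z": the shift along the tool's x, y, z in mm; "ax", "ay", "az": the turn, a rotation vector about the tool's x, y, z in rad; "fingers": the finger opening in mm, from 0 to 85.4. In form: [{"x": .., "y": .., "z": .., "ax": .., "ay": .., "az": .., "fingers": ..}, ...]. A call has 1 to 12 rows; each row is the pose to reach, as a shift and turn from the pose commanded when the call began, along the tool's axes at that moment; what a row does not reach only later rows make up. A row lasts 1/12 s, in which the tool goes at most 41.7 mm and 7.16 degrees, less where a joint would pass 70% of its speed; a pose out of reach is approached as far as the arm can. A call with a gripper value outside its range is refused whole. The fingers move at their own pace and stop on an object; FORCE is the grip in N (left out, the last holds). Time passes only in rows, so rows that repeat a pose let the fingers close. It gives the time, the measured TCP pose, the force and the opening at its end, in the units of the state.
- observe(): the state, without advancing time (a new reading comes with each control period).
- camera(name): name is "scene" or "side" or "wrist"; returns the picture (384x512x3 uint8, red, green, blue); there is no depth.
- calibration(name): a dict with "K" (3x3 intrinsics, pixels), "distortion" ([k1, k2, p1, p2, k3] as OpenCV has them; the pictures are not rectified), "R" (3x3) and "t" (3): a world point X has camera coordinates R X + t. Camera axes: x right, y down, z forward; pixel columns grow to the right and rows downward; lengths in m; the calibration is good to about 2 mm. A picture is of the moment at which its call begins: read the wrist's pose just before it. calibration takes no time and is no camera call; for the wrist camera it gives the pose at the moment of the call.
- job_done(): hands the job in, once; it reports no verdict.
The state is a dict: "clock": time; "q": joint angles; "qvel": joint speeds; "effort": joint torques, N m; "eef_pos": TCP position; "tool_rot": TCP orientation; "wrist_force": force on the tool from outside, world axes, zero at the start; "ft_torque": the same for the moment, N m; "finger_gap": finger opening in m.
Only numpy, scipy, OpenCV 4.12 (cv2) and the standard library are available. Lean on these libraries where they do the work, as an engineer would, in place of code of your own. Each camera call takes 0.05 s, during which the arm holds its last target. There are 200 camera calls.

TASK

The white jar on the lab balance stands off to one side of the round pan, where it would weigh wrong. Nudge it from the outside with your fingertips until it stands in the middle of the pan - slide it, don't lift it, take it between the fingers or tip it, and don't lean on the pan - then let go of it and press the blue tare key all the way down and release it. Don't press the red power key, and leave everything else on the bench and tray as it is.

Things in the scene. Friction and masses are not known exactly. Their poses are not given: they have to be found in the camera images.
- balance: White lab balance, fixed, 260 mm deep (x), 185 mm wide (y). Origin: centre of its underside on the bench; x points from its front (key panel, towards the robot) to its back, z up. Behind x = -40 mm the housing is 60 mm high and carries the pan; in front a panel slopes down 9.6 degrees to 36 mm high, with a display, a blue key (left, +y) and a red key (right, -y). Turned up to 20 degrees.
- pan_middle (a point): Middle of the balance's round steel pan, on its flat top face, 80 mm above the bench. The pan is a disc 160 mm across, fixed, smooth, with two fine engraved rings, 80 and 148 mm across, about this point. It sits at any angle, so this point's x and y axes mean nothing; z up.
- jar: The jar to be moved: white plastic, closed with a white screw lid, a blue label half-way round, 64 mm across (lid 65 mm), 82 mm high, about 260 g, loose and upright on the pan, 28 to 44 mm off its middle in any direction. Origin: centre of its underside; z up along its axis.
- tare_top (a point): Middle of the top face of the blue tare key (36 mm wide, 22 mm front to back), at the left (balance's +y) of the key panel; moves with the key. The unpressed key stands 7 mm proud of the panel, its top about 46 mm above the bench; z axis is its outward normal, 9.6 degrees off vertical towards the front.
- tare_key (a joint): Travel of the blue tare key into the panel: 0 released, 0.004 m fully down (about 4 N, springs back by itself). Counts as pressed above 0.003.
- power_top (a point): Middle of the top face of the red power key (24 mm wide, 18 mm front to back), at the right of the key panel, 100 mm from the blue key; same height and slope. Not to be pressed.
- power_key (a joint): Travel of the red power key into the panel: 0 released, 0.004 m fully down.
- jar_tall: Bystander: larger white jar with a white label, 72 mm across, 100 mm high, on the bench at the right of the balance. Origin: centre of its underside.
- beaker_small: Bystander: small glass beaker, 42 mm across, 58 mm high, on the bench at the right of the balance's front. Origin: centre of its underside.
- weight: Bystander: brass calibration weight with a knob, 34 mm across, 50 mm high, on the bench at the left of the balance. Origin: centre of its underside.
- jar_tray: Bystander: white jar with a blue label, 72 mm across, 100 mm high, on the dark tray (420 x 300 mm, rim 22 mm high, fixed) at the left. Origin: centre of its underside.
- oil_bottle: Bystander: amber glass bottle with a blue cap, 64 mm across, 126 mm high, on the tray. Origin: centre of its underside.
- beaker_big: Bystander: large glass beaker, 88 mm across, 122 mm high, on the tray. Origin: centre of its underside.
- spatula: Bystander: flat red plastic spatula, 182 mm long, lying on the tray. Origin: underside, near mid-length.
- pan: The steel pan itself (see pan_middle). Origin: on its axis, 19 mm below its top face.

How it is judged:
On the way, in this order (a step that is already met when the one before it is completed fails the run):
1. the jar stands still and upright in the middle of the pan, let go of (horizontal distance between jar and pan_middle below 0.01 m and angle between jar's own z axis and vertical below 0.05 rad and z of jar in the frame of pan_middle between -0.003 and 0.003 m and linear speed of jar below 0.01 m/s and contact force between each of the fingers, the arm and jar below 0.1 N), for 0.2 s.
2. the blue tare key is pressed all the way down while nothing touches the centred jar (value of joint tare_key above 0.003 m and horizontal distance between jar and pan_middle below 0.01 m and contact force between each of the fingers, the arm and jar below 0.1 N), for 0.02 s.
At the end, for the whole second after the job is handed in: The jar stands still and upright on the pan, its axis within 10 mm of the pan's middle, the blue tare key (pressed at least 3 of its 4 mm after the jar was centred and let go) is up again (horizontal distance between jar and pan_middle below 0.01 m and angle between jar's own z axis and vertical below 0.05 rad and z of jar in the frame of pan_middle between -0.003 and 0.003 m and linear speed of jar below 0.01 m/s and value of joint each of tare_key, power_key below 0.001 m); the robot touches nothing.
It fails at once if the jar is lifted (by more than 10 mm), tipped (by more than 17 degrees) or pushed off the pan (z of jar in the frame of pan_middle above 0.01 m or z of jar in the frame of pan_middle below -0.01 m or angle between jar's own z axis and vertical above 0.3 rad).
It fails at once if the jar is taken between the fingers (horizontal distance between the grasp point and jar below 0.018 m and z of the grasp point in the frame of jar below 0.085 m and contact force between the fingers and jar above 0.5 N).
It fails at once if the robot leans on the pan (more than 10 N) (contact force between any of the fingers, the arm and pan above 10 N).
It fails at once if the red power key is pressed (more than 2 mm) (value of joint power_key above 0.002 m).
It fails at once if another thing on the bench or tray is moved (more than 15 mm) or tipped over (distance of any of jar_tall, beaker_small, weight, jar_tray, oil_bottle, beaker_big, spatula from where it was at the start of the episode above 0.015 m or angle between any of jar_tall, beaker_small, weight, jar_tray, oil_bottle, beaker_big, spatula's own z axis and vertical above 0.5 rad).
It also fails if it takes over 45 s, if anything falls off the work surface, if the arm or the gripper's body presses on something with over 40 N, if the wrist force passes 120 N, or if a joint passes its speed limit or range.

## Working session

There is one attempt and no reset: what is moved stays moved. The work goes in short steps, Python scripts to look and compute and a shell command to move; the robot and the scene stay as the last step left them, time stands still between calls to the robot, and variables do not carry over. Pictures are saved under pics/ and viewed, about 8 in all and at most 12, crops included, and the job is handed in when it is done.

```bash
mkdir -p pics
cat > h.py <<'E'
from workcell import *
import numpy as np, cv2
from scipy.spatial.transform import Rotation as Ro
def ray(c,uv):
    p=cv2.undistortPoints(np.array([[uv]],float),np.array(c["K"]),np.array(c["distortion"]))[0,0]
    R=np.array(c["R"]);t=np.array(c["t"]); return -R.T@t, R.T@np.array([p[0],p[1],1])
def hit(c,uv,z):
    o,d=ray(c,uv); return o+d*(z-o[2])/d[2]
def proj(c,X):
    return cv2.projectPoints(np.array(X,float).reshape(-1,3),cv2.Rodrigues(np.array(c["R"]))[0],np.array(c["t"],float),np.array(c["K"]),np.array(c["distortion"]))[0][:,0]
def totool(d):
    q=observe()["tool_rot"]; return Ro.from_quat([q[1],q[2],q[3],q[0]]).inv().apply(d)
def shot(n,f): 
    im=camera(n); cv2.imwrite("pics/"+f,cv2.cvtColor(im,cv2.COLOR_RGB2BGR)); return im
E
python3 - <<'E'
from h import *
for n in("scene","side"):
    im=shot(n,n+".png"); c=calibration(n); print(n,c["K"],ray(c,(256,192)))
a=[cv2.imread(f"pics/{n}.png") for n in("scene","side")]
for i,n in enumerate(("scene","side")): cv2.imwrite(f"pics/{n}_b.png",cv2.resize(a[i],(800,600),interpolation=cv2.INTER_CUBIC))
s=observe();print(s["eef_pos"],s["tool_rot"],s["clock"])
q=s["tool_rot"];print(Ro.from_quat([q[1],q[2],q[3],q[0]]).as_matrix().round(3))
E
```

```text
scene [[420.65994207   0.         257.26019912]
 [  0.         420.65994207 194.33530844]
 [  0.           0.           1.        ]] (array([1.15353433, 0.67679374, 0.73321753]), array([-0.58259081, -0.52547505, -0.62008364]))
side [[350.41233969   0.         257.09931512]
 [  0.         350.41233969 187.08702593]
 [  0.           0.           1.        ]] (array([ 0.49567635, -0.59824207,  0.78309893]), array([ 0.04579616,  0.71396697, -0.69882781]))
[0.23374982 0.5790138  0.20261348] [ 0.69395207  0.13427138  0.69430577 -0.1354298 ] 0.1
[[-0.001  0.374  0.927]
 [-0.002  0.927 -0.374]
 [-1.    -0.002 -0.   ]]
```

View pics/scene_b.png

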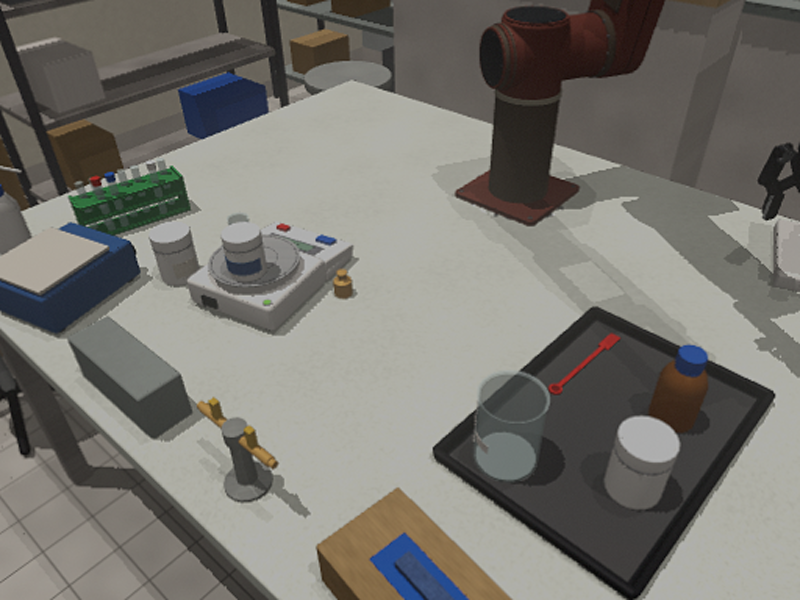

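View pics/side_b.png

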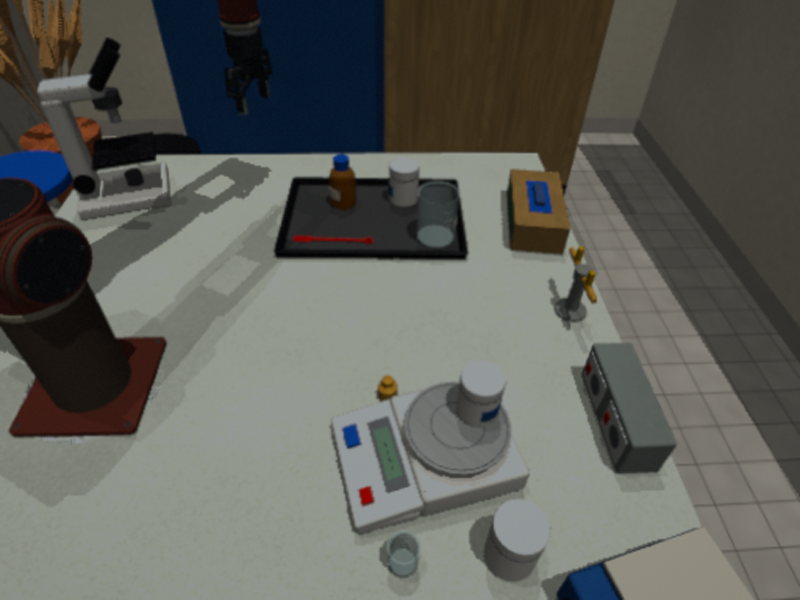

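Both views show the balance, with the keys towards the robot. In the side view (800 px scale) the pan is at about (457,428), the jar at (482,395), the tare key at (351,436) and the power key at (366,495). I'll enlarge both.

Run:
```python
import cv2,numpy as np
a=cv2.imread("pics/side.png")[225:345,205:345]; b=cv2.imread("pics/scene.png")[130:215,115:235]
cv2.imwrite("pics/c1.png",cv2.resize(a,None,fx=5,fy=5,interpolation=cv2.INTER_CUBIC))
cv2.imwrite("pics/c2.png",cv2.resize(b,None,fx=6,fy=6,interpolation=cv2.INTER_CUBIC))
```

```text
(no output)
```

View pics/c1.png

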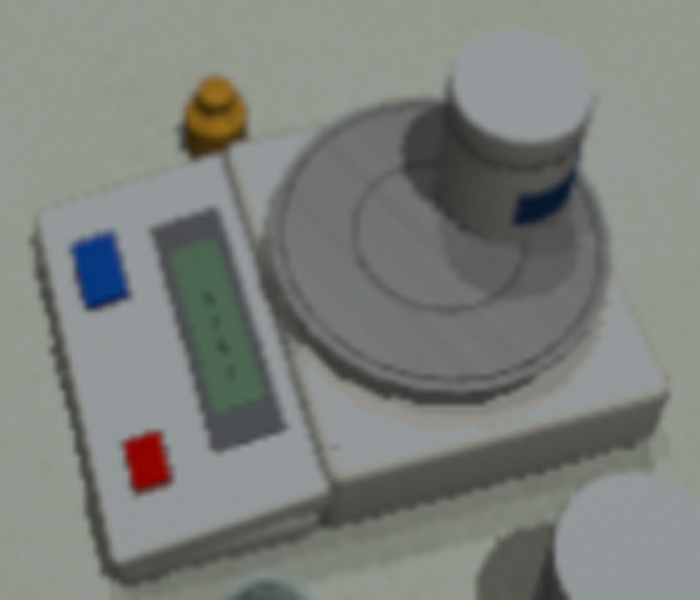

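View pics/c2.png

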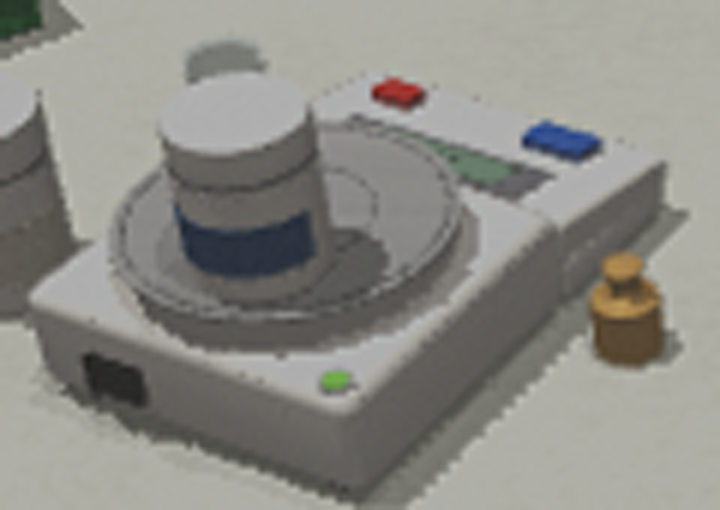

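Run:
```python
from h import *
from scipy.optimize import least_squares
S=calibration("side");C=calibration("scene")
s=lambda u,v:(205+(u+.5)/5-.5,225+(v+.5)/5-.5)
k=lambda u,v:(115+(u+.5)/6-.5,130+(v+.5)/6-.5)
def fit(c,f,pts,z,r):
    P=np.array([hit(c,f(*p),z)[:2] for p in pts])
    g=least_squares(lambda m:np.hypot(*(P-m).T)-r,P.mean(0));return g.x.round(4),(g.fun*1000).round(1)
print("pan side",fit(S,s,[(267,235),(437,390),(610,265),(420,98)],.08,.08))
print("ring side",fit(S,s,[(353,235),(447,311),(523,258)],.08,.04))
print("pan scene",fit(C,k,[(110,240),(465,205),(265,317),(350,125)],.08,.08))
print("jar side",fit(S,s,[(447,92),(593,97),(520,30),(515,145)],.162,.0325))
print("jar scene",fit(C,k,[(160,118),(314,112),(240,72),(235,157)],.162,.0325))
for n,c,f,p in(("tare side",S,s,(100,269)),("tare sc",C,k,(564,136)),("pow side",S,s,(148,461)),("pow sc",C,k,(398,90))): print(n,hit(c,f(*p),.046).round(4))
print("weight",hit(S,s(215,85),.05),hit(C,k(625,262),.05))
```

```text
pan side (array([ 0.6145, -0.1473]), array([ 0.1, -0.9, -0.1, -0.9]))
ring side (array([ 0.6146, -0.1476]), array([ 0.1, -0. ,  0.1]))
pan scene (array([ 0.6165, -0.1497]), array([-0.5,  0.3, -2.7, -2.9]))
jar side (array([ 0.6458, -0.1249]), array([ 0.2,  0.2, -0.2, -0.2]))
jar scene (array([ 0.6497, -0.1223]), array([-0.1, -0.1,  1.3,  1.3]))
tare side [ 0.4554 -0.1394  0.046 ]
tare sc [ 0.4551 -0.1413  0.046 ]
pow side [ 0.4782 -0.2371  0.046 ]
pow sc [ 0.48   -0.2387  0.046 ]
weight [ 0.51345524 -0.03381615  0.05      ] [ 0.51525092 -0.03694498  0.05      ]
```

```bash
python3 -m crank '[{"y":-37,"z":57,"ax":0.12,"fingers":30},{"y":-74,"z":113,"ax":0.24,"fingers":30},{"y":-110,"z":170,"ax":0.36,"fingers":30},{"y":-147,"z":227,"ax":0.48,"fingers":30},{"y":-184,"z":283,"ax":0.6,"fingers":30},{"y":-220,"z":340,"ax":0.72,"fingers":30},{"y":-257,"z":397,"ax":0.84,"fingers":30},{"y":-294,"z":453,"ax":0.96,"fingers":30},{"y":-331,"z":510,"ax":1.08,"fingers":30},{"y":-367,"z":567,"ax":1.2,"fingers":30},{"y":-404,"z":623,"ax":1.32,"fingers":30},{"y":-441,"z":680,"ax":1.44,"fingers":30}]' 30
python3 - <<'E'
from h import *
s=observe();q=s["tool_rot"];print(s["q"]);R=Ro.from_quat([q[1],q[2],q[3],q[0]]);M=R.as_matrix();print(M.round(3))
print(totool(np.array([.70,-.085,.203])-s["eef_pos"]), "yaw y",np.degrees(np.arctan2(M[1,1],M[0,1])))
E
```

```text
[ 1.06091081e+00  2.21134241e-01  1.52750283e+00 -3.76913971e-05
  1.39466810e+00 -1.26113033e-01]
[[-0.001  0.374  0.927]
 [-0.002  0.927 -0.374]
 [-1.    -0.002 -0.   ]]
[ 2.43390165e-04 -4.41143288e-01  6.80952460e-01] yaw y 68.01184513933867validation failed for argument at $[0]...
```

```bash
python3 -m crank '[{"x":0,"y":-22,"z":34,"ax":0.12,"ay":0,"az":0,"fingers":30},{"x":0,"y":-44,"z":68,"ax":0.24,"ay":0,"az":0,"fingers":30},{"x":0,"y":-66,"z":102,"ax":0.36,"ay":0,"az":0,"fingers":30},{"x":0,"y":-88,"z":136,"ax":0.48,"ay":0,"az":0,"fingers":30},{"x":0,"y":-110,"z":170,"ax":0.6,"ay":0,"az":0,"fingers":30},{"x":0,"y":-132,"z":204,"ax":0.72,"ay":0,"az":0,"fingers":30},{"x":0,"y":-154,"z":238,"ax":0.84,"ay":0,"az":0,"fingers":30},{"x":0,"y":-176,"z":272,"ax":0.96,"ay":0,"az":0,"fingers":30},{"x":0,"y":-198,"z":306,"ax":1.08,"ay":0,"az":0,"fingers":30},{"x":0,"y":-220,"z":340,"ax":1.2,"ay":0,"az":0,"fingers":30},{"x":0,"y":-242,"z":374,"ax":1.32,"ay":0,"az":0,"fingers":30},{"x":0,"y":-264,"z":408,"ax":1.44,"ay":0,"az":0,"fingers":30}]' 30
python3 - <<'E'
from h import *
s=observe();q=s["tool_rot"];print(s["q"]);R=Ro.from_quat([q[1],q[2],q[3],q[0]]);M=R.as_matrix();print(M.round(3))
print(totool(np.array([.70,-.085,.203])-s["eef_pos"]), "yaw y",np.degrees(np.arctan2(M[1,1],M[0,1])))
E
```

```text
clock: 1.1
eef_pos: [0.514, 0.18, 0.2033]
tool_rot: [-0.431, -0.56, -0.431, 0.56]
wrist_force: [1.6, 1.1, -0.7]
finger_gap: 0.03
[1.92056747e-01 2.89982394e-02 1.73694375e+00 5.88638552e-05
 1.37605310e+00 4.51035452e-01]
[[-0.     0.967 -0.256]
 [-0.    -0.256 -0.967]
 [-1.    -0.     0.   ]]
[2.47180487e-04 2.47660769e-01 2.08574837e-01] yaw y -14.8390414939245
```

```bash
python3 -m crank '[{"x":0,"y":28,"z":23,"ax":0.08,"ay":0,"az":0,"fingers":30},{"x":0,"y":55,"z":46,"ax":0.16,"ay":0,"az":0,"fingers":30},{"x":0,"y":83,"z":70,"ax":0.24,"ay":0,"az":0,"fingers":30},{"x":0,"y":110,"z":93,"ax":0.32,"ay":0,"az":0,"fingers":30},{"x":0,"y":138,"z":116,"ax":0.4,"ay":0,"az":0,"fingers":30},{"x":0,"y":165,"z":139,"ax":0.48,"ay":0,"az":0,"fingers":30},{"x":0,"y":193,"z":162,"ax":0.56,"ay":0,"az":0,"fingers":30},{"x":0,"y":220,"z":185,"ax":0.62,"ay":0,"az":0,"fingers":30},{"x":0,"y":248,"z":209,"ax":0.67,"ay":0,"az":0,"fingers":30},{"x":0,"y":248,"z":209,"ax":0.67,"ay":0,"az":0,"fingers":30},{"x":0,"y":248,"z":209,"ax":0.67,"ay":0,"az":0,"fingers":30}]' 30
python3 - <<'E'
from h import *
s=observe();q=s["tool_rot"];R=Ro.from_quat([q[1],q[2],q[3],q[0]]);M=R.as_matrix();print(M.round(3))
print(totool(np.array([.70,-.085,.105])-s["eef_pos"]), "yaw y",np.degrees(np.arctan2(M[1,1],M[0,1])))
shot("wrist","w1.png");c=calibration("wrist");np.save("w1.npy",np.array([c],dtype=object),allow_pickle=True)
im=cv2.imread("pics/w1.png");cv2.imwrite("pics/w1b.png",cv2.resize(im,(768,576),interpolation=cv2.INTER_CUBIC))
print(proj(c,[[.6155,-.148,.08],[.6475,-.1235,.162],[.6475,-.1235,.08]])*1.5)
E
```

```text
clock: 2.02
eef_pos: [0.7011, -0.0844, 0.2017]
tool_rot: [-0.224, -0.67, -0.225, 0.671]
wrist_force: [-0.3, 0.6, 0.0]
finger_gap: 0.0303
[[-0.002  0.601 -0.799]
 [ 0.001 -0.799 -0.601]
 [-1.    -0.002  0.002]]
[ 9.67273613e-02 -8.94805041e-06  1.12036302e-03] yaw y -53.031744165379365
[[385.83257932 414.1698091 ]
 [385.81706268 434.31777402]
 [385.59362263 364.37652551]]
```

View pics/w1b.png

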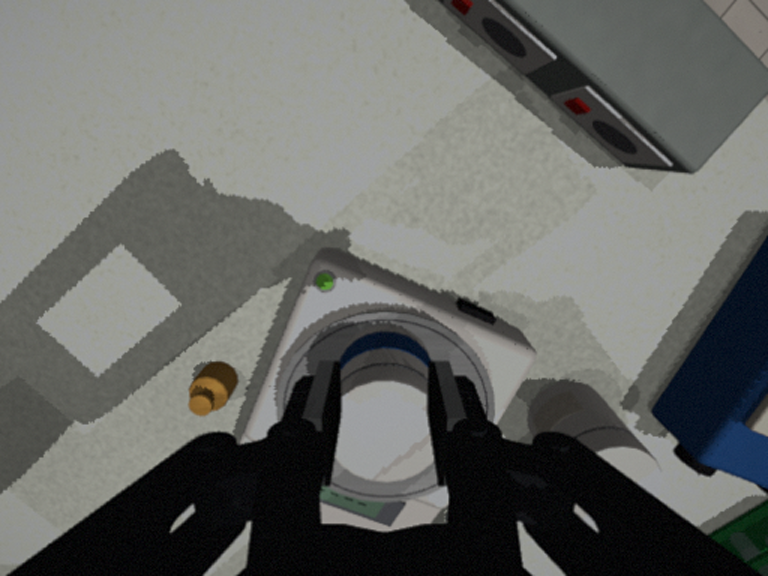

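The wrist view shows the jar lid centred at about column 386 and the pan edges at 278 and 495, so both line up with the fingers. I'll descend, then push.

```bash
python3 -m crank '[{"x":35,"y":0,"z":0,"ax":0,"ay":0,"az":0,"fingers":30},{"x":70,"y":0,"z":0,"ax":0,"ay":0,"az":0,"fingers":30},{"x":97,"y":0,"z":0,"ax":0,"ay":0,"az":0,"fingers":30},{"x":97,"y":0,"z":5,"ax":0,"ay":0,"az":0,"fingers":30},{"x":97,"y":0,"z":10,"ax":0,"ay":0,"az":0,"fingers":30},{"x":97,"y":0,"z":15,"ax":0,"ay":0,"az":0,"fingers":30},{"x":97,"y":0,"z":20,"ax":0,"ay":0,"az":0,"fingers":30},{"x":97,"y":0,"z":24,"ax":0,"ay":0,"az":0,"fingers":30},{"x":97,"y":0,"z":28,"ax":0,"ay":0,"az":0,"fingers":30},{"x":97,"y":0,"z":32,"ax":0,"ay":0,"az":0,"fingers":30},{"x":97,"y":0,"z":36,"ax":0,"ay":0,"az":0,"fingers":30},{"x":97,"y":0,"z":40,"ax":0,"ay":0,"az":0,"fingers":30}]' 30
python3 -m crank '[{"x":0,"y":0,"z":3,"ax":0,"ay":0,"az":0,"fingers":30},{"x":0,"y":0,"z":6,"ax":0,"ay":0,"az":0,"fingers":30},{"x":0,"y":0,"z":9,"ax":0,"ay":0,"az":0,"fingers":30},{"x":0,"y":0,"z":12,"ax":0,"ay":0,"az":0,"fingers":30},{"x":0,"y":0,"z":12,"ax":0,"ay":0,"az":0,"fingers":30}]' 30
python3 - <<'E'
from h import *
shot("side","s2.png");shot("scene","k2.png")
a=cv2.imread("pics/side.png");
a=cv2.imread("pics/s2.png")[225:345,205:365]
cv2.imwrite("pics/s2c.png",cv2.resize(a,None,fx=5,fy=5,interpolation=cv2.INTER_CUBIC))
E
```

```text
clock: 3.07
eef_pos: [0.6723, -0.1063, 0.1097]
tool_rot: [0.226, 0.673, 0.224, -0.668]
wrist_force: [6.8, 5.9, 8.8]
finger_gap: 0.03
clock: 3.48
eef_pos: [0.6666, -0.1129, 0.1142]
tool_rot: [0.227, 0.676, 0.223, -0.665]
wrist_force: [8.5, 8.7, 16.9]
finger_gap: 0.0303
```

View pics/s2c.png

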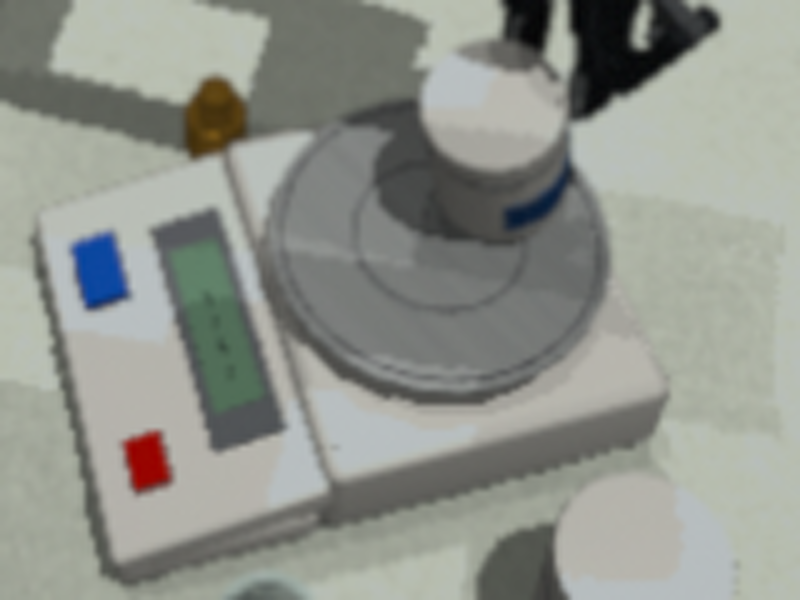

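The side view shows the base almost unmoved but the lid shifted towards the push. The vertical fingers bear on the lid rim and tip the jar, so I'm backing off gently. Next I'll push low, with the tool tilted so only the fingertips touch.

```bash
python3 -m crank '[{"x":0,"y":0,"z":-3,"ax":0,"ay":0,"az":0,"fingers":30},{"x":0,"y":0,"z":-6,"ax":0,"ay":0,"az":0,"fingers":30},{"x":0,"y":0,"z":-9,"ax":0,"ay":0,"az":0,"fingers":30},{"x":0,"y":0,"z":-12,"ax":0,"ay":0,"az":0,"fingers":30},{"x":0,"y":0,"z":-15,"ax":0,"ay":0,"az":0,"fingers":30},{"x":0,"y":0,"z":-18,"ax":0,"ay":0,"az":0,"fingers":30},{"x":0,"y":0,"z":-21,"ax":0,"ay":0,"az":0,"fingers":30},{"x":0,"y":0,"z":-25,"ax":0,"ay":0,"az":0,"fingers":30},{"x":0,"y":0,"z":-30,"ax":0,"ay":0,"az":0,"fingers":30},{"x":0,"y":0,"z":-40,"ax":0,"ay":0,"az":0,"fingers":30},{"x":0,"y":0,"z":-52,"ax":0,"ay":0,"az":0,"fingers":30},{"x":0,"y":0,"z":-60,"ax":0,"ay":0,"az":0,"fingers":30}]' 30
python3 -m crank '[{"x":0,"y":0,"z":-4,"ax":0,"ay":-0.12,"az":0,"fingers":30},{"x":0,"y":0,"z":-4,"ax":0,"ay":-0.24,"az":0,"fingers":30},{"x":0,"y":0,"z":-4,"ax":0,"ay":-0.36,"az":0,"fingers":30},{"x":0,"y":0,"z":-4,"ax":0,"ay":-0.45,"az":0,"fingers":30},{"x":0,"y":0,"z":-4,"ax":0,"ay":-0.45,"az":0,"fingers":30},{"x":0,"y":0,"z":-4,"ax":0,"ay":-0.45,"az":0,"fingers":30}]' 30
python3 - <<'E'
from h import *
shot("side","s3.png");shot("scene","k3.png")
a=cv2.imread("pics/s3.png")[225:345,205:365]
cv2.imwrite("pics/s3c.png",cv2.resize(a,None,fx=5,fy=5,interpolation=cv2.INTER_CUBIC))
s=observe();q=s["tool_rot"];print(Ro.from_quat([q[1],q[2],q[3],q[0]]).as_matrix().round(3),s["eef_pos"],s["q"])
E
```

```text
clock: 4.58
eef_pos: [0.7084, -0.0768, 0.1063]
tool_rot: [-0.225, -0.67, -0.225, 0.67]
wrist_force: [-0.6, -0.2, 0.2]
finger_gap: 0.0296
clock: 5.08
eef_pos: [0.7104, -0.0736, 0.1026]
tool_rot: [-0.27, -0.502, -0.171, 0.803]
wrist_force: [-0.0, -0.8, -0.1]
finger_gap: 0.0299
[[-0.345  0.603 -0.719]
 [-0.262 -0.798 -0.544]
 [-0.901  0.     0.433]] [ 0.71090654 -0.07559158  0.10680165] [-0.07145755  0.83271319  0.92893369 -0.29290498  1.72027236  0.85811551]
```

View pics/s3c.png

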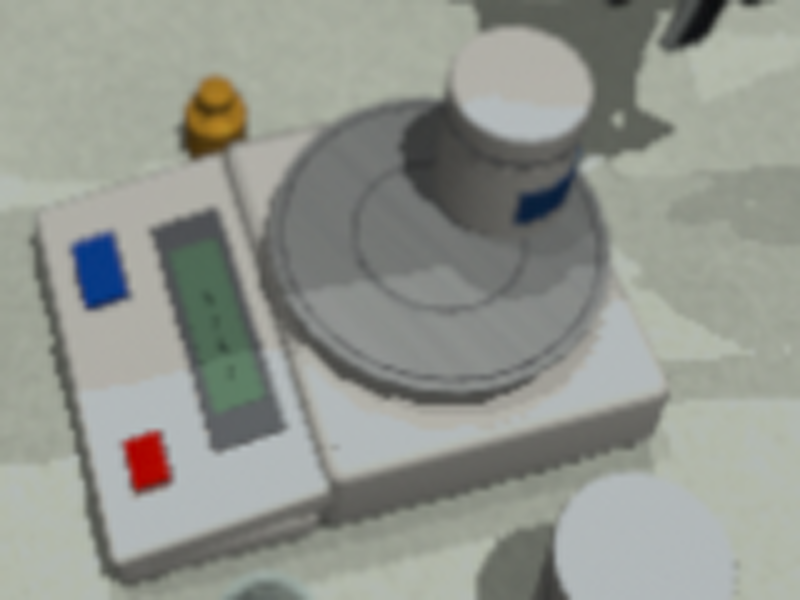

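The jar is upright again at its old place, with the lid at (519,87). Now I'll make a low push with the tilted tool.

```bash
python3 -m crank '[{"x":13,"y":0,"z":-6,"ax":0,"ay":0,"az":0,"fingers":30},{"x":17,"y":0,"z":3,"ax":0,"ay":0,"az":0,"fingers":30},{"x":21.3,"y":0,"z":12,"ax":0,"ay":0,"az":0,"fingers":30},{"x":25.6,"y":0,"z":21,"ax":0,"ay":0,"az":0,"fingers":30},{"x":27.8,"y":0,"z":25.4,"ax":0,"ay":0,"az":0,"fingers":30},{"x":29.9,"y":0,"z":30,"ax":0,"ay":0,"az":0,"fingers":30},{"x":31.2,"y":0,"z":32.6,"ax":0,"ay":0,"az":0,"fingers":30},{"x":32.5,"y":0,"z":35.3,"ax":0,"ay":0,"az":0,"fingers":30},{"x":33.8,"y":0,"z":38,"ax":0,"ay":0,"az":0,"fingers":30},{"x":35.1,"y":0,"z":40.8,"ax":0,"ay":0,"az":0,"fingers":30},{"x":36.4,"y":0,"z":43.5,"ax":0,"ay":0,"az":0,"fingers":30},{"x":36.4,"y":0,"z":43.5,"ax":0,"ay":0,"az":0,"fingers":30}]' 30
python3 - <<'E'
from h import *
shot("side","s4.png");shot("wrist","w4.png")
a=cv2.imread("pics/s4.png")[225:345,205:365]
w=cv2.imread("pics/w4.png");
cv2.imwrite("pics/s4c.png",cv2.resize(a,None,fx=5,fy=5,interpolation=cv2.INTER_CUBIC))
E
```

```text
clock: 6.18
eef_pos: [0.6666, -0.1087, 0.0926]
tool_rot: [-0.269, -0.504, -0.169, 0.803]
wrist_force: [-0.8, 0.5, 0.1]
finger_gap: 0.03
```

View pics/s4c.png

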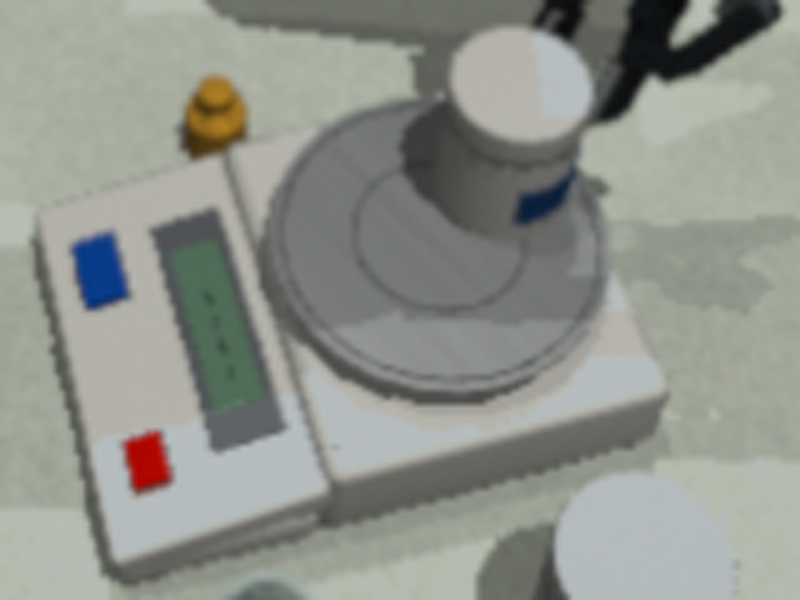

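The jar hasn't moved yet and there is no contact force. I'll continue in small steps and track the label and lid by code.

```bash
cat > trk.py <<'E'
from h import *
def jar(f=None):
    # lid ellipse by matching the predicted lid rim edge in side+scene: gradient score over (x,y)
    out=[]
    for n in("side","scene"):
        im=shot(n,f"{n}_t.png") if f is None else cv2.imread(f"pics/{f[n]}")[...,::-1]
        c=calibration(n); g=cv2.GaussianBlur(im.astype(np.float32).mean(2),(0,0),.8)
        a=np.linspace(0,2*np.pi,120,endpoint=False); best=None
        for x in np.arange(.59,.675,.001):
            for y in np.arange(-.175,-.095,.001):
                def ring(r):
                    p=proj(c,np.c_[x+r*np.cos(a),y+r*np.sin(a),0*a+.162]).astype(np.float32)
                    return cv2.remap(g,p[:,0],p[:,1],cv2.INTER_LINEAR)[...,0]
                sc=np.mean(np.clip(ring(.030)-ring(.0355),-5,30))
                if best is None or sc>best[0]: best=(sc,x,y)
        out.append(best); print(n,np.round(best,4))
    return out
E
python3 -m crank '[{"x":0.9,"y":0,"z":1.8,"ax":0,"ay":0,"az":0,"fingers":30},{"x":1.7,"y":0,"z":3.6,"ax":0,"ay":0,"az":0,"fingers":30},{"x":2.6,"y":0,"z":5.4,"ax":0,"ay":0,"az":0,"fingers":30},{"x":3.5,"y":0,"z":7.2,"ax":0,"ay":0,"az":0,"fingers":30},{"x":4.3,"y":0,"z":9,"ax":0,"ay":0,"az":0,"fingers":30},{"x":4.3,"y":0,"z":9,"ax":0,"ay":0,"az":0,"fingers":30}]' 30
time python3 - <<'E'
from trk import *
jar({"side":"side.png","scene":"scene.png"}); jar({"side":"s3.png","scene":"k3.png"}); jar()
E
```

```text
clock: 6.78
eef_pos: [0.6588, -0.1146, 0.0929]
tool_rot: [-0.27, -0.504, -0.169, 0.803]
wrist_force: [1.3, 1.7, 0.2]
finger_gap: 0.0299
side [12.1831  0.645  -0.123 ]
scene [15.1226  0.648  -0.123 ]
side [26.5997  0.649  -0.124 ]
scene [15.5175  0.639  -0.12  ]
side [30.     0.638 -0.128]
scene [11.4127  0.595  -0.132 ]
real	0m26.343s
user	0m23.345s
sys	0m0.212s
```

Run:
```python
import cv2,numpy as np
a=cv2.imread("pics/side_t.png")[225:325,205:345]; b=cv2.imread("pics/scene_t.png")[130:215,115:235]
a=cv2.resize(a,None,fx=4,fy=4,interpolation=cv2.INTER_CUBIC);b=cv2.resize(b,(200,142))
a[-142:,-200:]=b
cv2.imwrite("pics/v9.png",a)
```

```text
(no output)
```

View pics/v9.png

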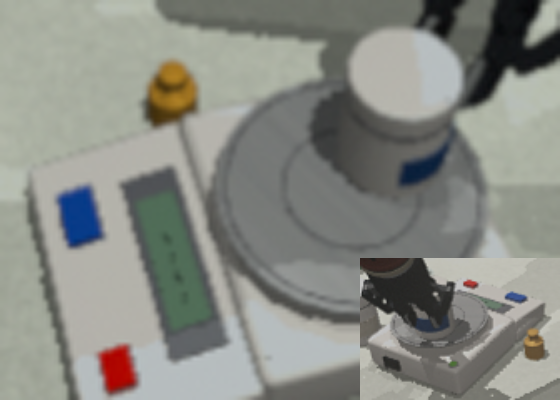

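The lid is now at (508,95) in the 5x scale and the label moved by the same amount, so the jar is sliding upright. About 30 mm remain; I'll push 22 now.

```bash
python3 -m crank '[{"x":0.9,"y":0,"z":2,"ax":0,"ay":0,"az":0,"fingers":30},{"x":1.9,"y":0,"z":4,"ax":0,"ay":0,"az":0,"fingers":30},{"x":2.9,"y":0,"z":6,"ax":0,"ay":0,"az":0,"fingers":30},{"x":3.8,"y":0,"z":8,"ax":0,"ay":0,"az":0,"fingers":30},{"x":4.8,"y":0,"z":10,"ax":0,"ay":0,"az":0,"fingers":30},{"x":5.8,"y":0,"z":12,"ax":0,"ay":0,"az":0,"fingers":30},{"x":6.7,"y":0,"z":14,"ax":0,"ay":0,"az":0,"fingers":30},{"x":7.7,"y":0,"z":16,"ax":0,"ay":0,"az":0,"fingers":30},{"x":8.6,"y":0,"z":18,"ax":0,"ay":0,"az":0,"fingers":30},{"x":9.5,"y":0,"z":19.8,"ax":0,"ay":0,"az":0,"fingers":30},{"x":9.5,"y":0,"z":19.8,"ax":0,"ay":0,"az":0,"fingers":30}]' 30
python3 - <<'E'
from trk import *
jar()
a=cv2.imread("pics/side_t.png")[225:325,205:345]
cv2.imwrite("pics/v10.png",cv2.resize(a,None,fx=5,fy=5,interpolation=cv2.INTER_CUBIC))
s=observe();d=np.array([.6155,-.148])-s["eef_pos"][:2];print(d@[-.8,-.6],d@[.6,-.8])
E
```

```text
clock: 7.8
eef_pos: [0.6412, -0.128, 0.0929]
tool_rot: [-0.269, -0.504, -0.169, 0.803]
wrist_force: [0.5, 1.3, -0.2]
finger_gap: 0.0301
side [30.     0.621 -0.142]
scene [ 6.1184  0.59   -0.159 ]
0.03270111424890854 0.0006571899043345455
```

View pics/v10.png

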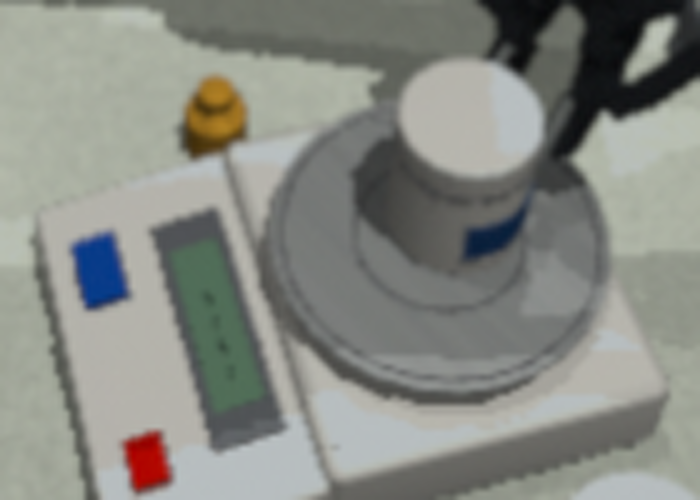

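Run:
```python
from h import *
from scipy.optimize import least_squares
c=calibration("side"); s=lambda u,v:(205+(u+.5)/5-.5,225+(v+.5)/5-.5)
P=np.array([hit(c,s(*p),.162)[:2] for p in [(398,118),(547,122),(470,57),(470,181)]])
m=least_squares(lambda m:np.hypot(*(P-m).T)-.0325,P.mean(0));print(m.x,m.fun)
for X in ([.6145,-.1475],[.6155,-.148],[.621,-.142],[.6245,-.141]):
    for z,r in((.162,.0325),(.08,.032)):
        a=np.linspace(0,2*np.pi,361);p=proj(c,np.c_[X[0]+r*np.cos(a),X[1]+r*np.sin(a),0*a+z]);p=(p-[205,225]+.5)*5-.5
        print(X,z,p.min(0).round(),p.max(0).round())
```

```text
[ 0.6225973  -0.14116934] [8.33058730e-05 1.40233195e-04 9.82370639e-04 9.75999785e-04]
[0.6145, -0.1475] 0.162 [381.  70.] [531. 193.]
[0.6145, -0.1475] 0.08 [370. 177.] [507. 295.]
[0.6155, -0.148] 0.162 [383.  71.] [533. 194.]
[0.6155, -0.148] 0.08 [372. 178.] [509. 296.]
[0.621, -0.142] 0.162 [395.  60.] [543. 181.]
[0.621, -0.142] 0.08 [383. 167.] [519. 284.]
[0.6245, -0.141] 0.162 [402.  58.] [551. 179.]
[0.6245, -0.141] 0.08 [390. 165.] [526. 282.]
```

The lid is centred at (472,118), i.e. the jar at about (0.622,-0.1415). About 9.5 mm remain along the push line.

```bash
python3 -m crank '[{"x":0.9,"y":0,"z":1.8,"ax":0,"ay":0,"az":0,"fingers":30},{"x":1.7,"y":0,"z":3.6,"ax":0,"ay":0,"az":0,"fingers":30},{"x":2.6,"y":0,"z":5.4,"ax":0,"ay":0,"az":0,"fingers":30},{"x":3.4,"y":0,"z":7,"ax":0,"ay":0,"az":0,"fingers":30},{"x":4.1,"y":0,"z":8.6,"ax":0,"ay":0,"az":0,"fingers":30},{"x":4.1,"y":0,"z":8.6,"ax":0,"ay":0,"az":0,"fingers":30},{"x":2,"y":0,"z":4,"ax":0,"ay":0,"az":0,"fingers":30},{"x":-5,"y":0,"z":-10,"ax":0,"ay":0,"az":0,"fingers":30},{"x":-15,"y":0,"z":-30,"ax":0,"ay":0,"az":0,"fingers":30},{"x":-26,"y":0,"z":-54,"ax":0,"ay":0,"az":0,"fingers":30},{"x":-33,"y":0,"z":-69,"ax":0,"ay":0,"az":0,"fingers":30},{"x":-33,"y":0,"z":-69,"ax":0,"ay":0,"az":0,"fingers":30}]' 30
python3 - <<'E'
from trk import *
jar()
a=cv2.imread("pics/side_t.png")[225:325,205:285+50]; b=cv2.imread("pics/scene_t.png")[130:215,115:235]
a=cv2.resize(a,None,fx=5,fy=5,interpolation=cv2.INTER_CUBIC);b=cv2.resize(b,None,fx=5,fy=5,interpolation=cv2.INTER_CUBIC)
a=a[:,230:]
cv2.imwrite("pics/v11.png",np.hstack([a[:425],b[:,:400]]));print(a.shape)
s=observe();print(s["eef_pos"],totool([0,0,.1]),totool([.1,0,0]),totool([0,.1,0]))
E
```

```text
clock: 8.9
eef_pos: [0.7042, -0.0791, 0.0918]
tool_rot: [-0.27, -0.504, -0.17, 0.803]
wrist_force: [0.9, -1.0, -0.4]
finger_gap: 0.0298
side [23.3822  0.615  -0.148 ]
scene [17.6117  0.622  -0.148 ]
(500, 420, 3)
[ 0.70233669 -0.08130421  0.09186116] [-8.99824118e-02 -4.26364929e-05  4.36252650e-02] [-0.03479176  0.0604002  -0.0717032 ] [-0.02631918 -0.07969827 -0.05436439]
```

View pics/v11.png

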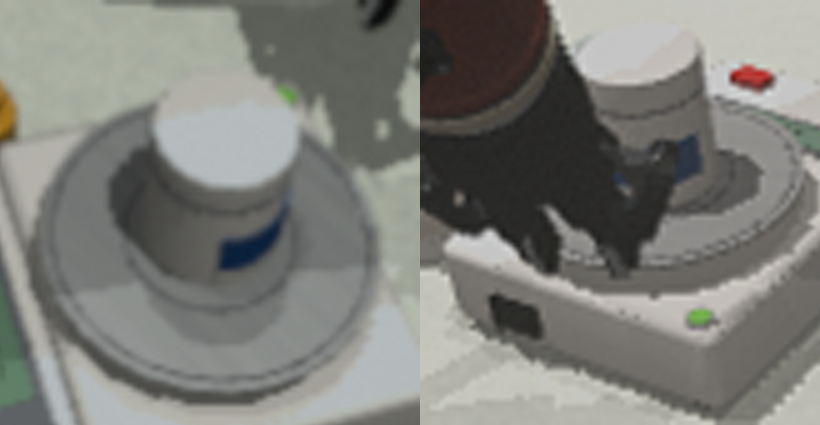

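The lid spans 382–530 × 72–190 in the side crop, against a predicted 381–531 × 70–193 when centred, so the jar is upright and in the middle. Now up and over to the tare key.

```bash
python3 -m crank '[{"x":-30,"y":0,"z":14,"ax":0,"ay":0,"az":0,"fingers":0},{"x":-60,"y":0,"z":29,"ax":0,"ay":0,"az":0,"fingers":0},{"x":-90,"y":0,"z":43,"ax":0,"ay":0,"az":0,"fingers":0},{"x":-120,"y":0,"z":57,"ax":0,"ay":0,"az":0,"fingers":0},{"x":-120,"y":0,"z":57,"ax":0,"ay":0,"az":0,"fingers":0},{"x":-120,"y":0,"z":57,"ax":0,"ay":0,"az":0,"fingers":0}]' 30
cat > t.py <<'E'
from h import *
s=observe();q=s["tool_rot"];R=Ro.from_quat([q[1],q[2],q[3],q[0]])
xb=np.array([.972,.234,0]);yb=np.array([-.234,.972,0]);n=np.array([0,0,.986])-.167*xb
X=-n;Y=-yb;Z=np.cross(X,Y);T=Ro.from_matrix(np.c_[X,Y,Z])
key=np.array([.4553,-.1403,.046])
print("pos",s["eef_pos"],"rotvec",(R.inv()*T).as_rotvec().round(3))
for h in(.17,.05,.01,-.007): print(h,(totool(key+h*n-s["eef_pos"])*1000).round(1))
E
python3 t.py
```

```text
clock: 9.5
eef_pos: [0.7041, -0.0822, 0.2297]
tool_rot: [-0.27, -0.506, -0.167, 0.802]
wrist_force: [1.2, 0.1, -0.6]
finger_gap: 0.0002
pos [ 0.70405881 -0.0822416   0.22965838] rotvec [ 0.412  0.604 -0.062]
0.17 [ 125.9 -114.9  227.5]
0.05 [ 224.8 -107.5  159.9]
0.01 [ 257.7 -105.   137.4]
-0.007 [ 271.7 -103.9  127.8]
```

```bash
python3 -m crank '[{"x":12.6,"y":-11.5,"z":22.8,"ax":0.041,"ay":0.06,"az":-0.006,"fingers":0},{"x":25.2,"y":-23,"z":45.5,"ax":0.082,"ay":0.121,"az":-0.012,"fingers":0},{"x":37.8,"y":-34.5,"z":68.3,"ax":0.124,"ay":0.181,"az":-0.019,"fingers":0},{"x":50.4,"y":-46,"z":91,"ax":0.165,"ay":0.242,"az":-0.025,"fingers":0},{"x":63,"y":-57.5,"z":113.8,"ax":0.206,"ay":0.302,"az":-0.031,"fingers":0},{"x":75.5,"y":-69,"z":136.5,"ax":0.247,"ay":0.362,"az":-0.037,"fingers":0},{"x":88,"y":-80.5,"z":159,"ax":0.288,"ay":0.423,"az":-0.043,"fingers":0},{"x":101,"y":-92,"z":182,"ax":0.33,"ay":0.483,"az":-0.05,"fingers":0},{"x":113,"y":-103.5,"z":205,"ax":0.371,"ay":0.544,"az":-0.056,"fingers":0},{"x":126,"y":-115,"z":227.5,"ax":0.412,"ay":0.604,"az":-0.062,"fingers":0},{"x":126,"y":-115,"z":227.5,"ax":0.412,"ay":0.604,"az":-0.062,"fingers":0},{"x":126,"y":-115,"z":227.5,"ax":0.412,"ay":0.604,"az":-0.062,"fingers":0}]' 30
python3 t.py
python3 - <<'E'
from trk import *
jar()
E
```

```text
clock: 10.5
eef_pos: [0.4236, -0.1464, 0.2089]
tool_rot: [0.074, 0.756, 0.089, -0.644]
wrist_force: [1.0, -0.1, 1.0]
finger_gap: 0.0
pos [ 0.42361202 -0.14642579  0.20892728] rotvec [-0.004  0.007  0.003]
0.17 [-4.   1.4 -4.6]
0.05 [116.    1.8  -5.4]
0.01 [156.    1.9  -5.7]
-0.007 [173.    1.9  -5.8]
side [19.3085  0.614  -0.148 ]
scene [13.3319  0.616  -0.148 ]
```

Both cameras now put the jar at (0.614–0.616, -0.148), which is the pan middle. Going down over the key.

```bash
python3 -m crank '[{"x":25,"y":1,"z":-2,"ax":0,"ay":0,"az":0,"fingers":0},{"x":50,"y":2,"z":-5,"ax":0,"ay":0,"az":0,"fingers":0},{"x":75,"y":2,"z":-5,"ax":0,"ay":0,"az":0,"fingers":0},{"x":100,"y":2,"z":-5,"ax":0,"ay":0,"az":0,"fingers":0},{"x":120,"y":2,"z":-5,"ax":0,"ay":0,"az":0,"fingers":0},{"x":135,"y":2,"z":-5,"ax":0,"ay":0,"az":0,"fingers":0},{"x":135,"y":2,"z":-5,"ax":0,"ay":0,"az":0,"fingers":0},{"x":135,"y":2,"z":-5,"ax":0,"ay":0,"az":0,"fingers":0}]' 30
python3 t.py
```

```text
clock: 11.27
eef_pos: [0.4534, -0.1402, 0.0773]
tool_rot: [0.076, 0.756, 0.093, -0.644]
wrist_force: [0.5, 0.6, 0.1]
finger_gap: -0.0003
pos [ 0.45337089 -0.1401975   0.07733054] rotvec [0.003 0.008 0.005]
0.17 [-138.8   -0.2    4.5]
0.05 [-18.8   0.4   3.6]
0.01 [21.2  0.7  3.2]
-0.007 [38.2  0.7  3.1]
```

```bash
python3 -m crank '[{"x":12,"y":0,"z":3,"ax":0,"ay":0,"az":0,"fingers":0},{"x":24,"y":0,"z":3,"ax":0,"ay":0,"az":0,"fingers":0},{"x":28,"y":0,"z":3,"ax":0,"ay":0,"az":0,"fingers":0},{"x":31,"y":0,"z":3,"ax":0,"ay":0,"az":0,"fingers":0},{"x":33,"y":0,"z":3,"ax":0,"ay":0,"az":0,"fingers":0},{"x":35,"y":0,"z":3,"ax":0,"ay":0,"az":0,"fingers":0},{"x":36,"y":0,"z":3,"ax":0,"ay":0,"az":0,"fingers":0},{"x":36,"y":0,"z":3,"ax":0,"ay":0,"az":0,"fingers":0},{"x":36,"y":0,"z":3,"ax":0,"ay":0,"az":0,"fingers":0}]' 30
python3 t.py
```

```text
clock: 12.02
eef_pos: [0.4561, -0.1407, 0.0428]
tool_rot: [0.076, 0.757, 0.091, -0.643]
wrist_force: [-0.6, -0.4, 0.1]
finger_gap: 0.0001
pos [ 0.45609739 -0.14073254  0.04280225] rotvec [0.001 0.005 0.002]
0.17 [-173.3   -1.     1. ]
0.05 [-53.3  -0.7   0.4]
0.01 [-13.3  -0.6   0.2]
-0.007 [ 3.7 -0.6  0.1]
```

```bash
python3 -m crank '[{"x":1,"y":0,"z":0,"ax":0,"ay":0,"az":0,"fingers":0},{"x":2,"y":0,"z":0,"ax":0,"ay":0,"az":0,"fingers":0},{"x":3,"y":0,"z":0,"ax":0,"ay":0,"az":0,"fingers":0},{"x":3,"y":0,"z":0,"ax":0,"ay":0,"az":0,"fingers":0}]' 30
python3 -m crank '[{"x":1,"y":0,"z":0,"ax":0,"ay":0,"az":0,"fingers":0},{"x":2,"y":0,"z":0,"ax":0,"ay":0,"az":0,"fingers":0},{"x":2,"y":0,"z":0,"ax":0,"ay":0,"az":0,"fingers":0}]' 30
```

```text
clock: 12.35
eef_pos: [0.4562, -0.1404, 0.0393]
tool_rot: [0.076, 0.757, 0.091, -0.643]
wrist_force: [0.3, -0.4, -0.9]
finger_gap: 0.0003
clock: 12.6
eef_pos: [0.4566, -0.1403, 0.0373]
tool_rot: [0.076, 0.757, 0.091, -0.643]
wrist_force: [-0.6, -0.0, -0.2]
finger_gap: -0.0001
```

```bash
python3 -m crank '[{"x":1,"y":0,"z":0,"ax":0,"ay":0,"az":0,"fingers":0},{"x":2,"y":0,"z":0,"ax":0,"ay":0,"az":0,"fingers":0},{"x":2,"y":0,"z":0,"ax":0,"ay":0,"az":0,"fingers":0}]' 30
python3 - <<'E'
from h import *
shot("side","s12.png");shot("scene","k12.png")
a=cv2.imread("pics/s12.png")[245:325,195:275]; b=cv2.imread("pics/k12.png")[130:190,165:240]
a=cv2.resize(a,(480,480),interpolation=cv2.INTER_CUBIC)[:400];b=cv2.resize(b,None,fx=4.2,fy=400/60,interpolation=cv2.INTER_CUBIC)
cv2.imwrite("pics/v12.png",np.hstack([a,b]))
c=calibration("side");print((proj(c,[[.4553,-.1403,.046],[.456,-.1405,.036]])-[195,245])*6,observe()["wrist_force"])
E
```

```text
clock: 12.85
eef_pos: [0.4569, -0.1402, 0.0353]
tool_rot: [0.076, 0.757, 0.091, -0.643]
wrist_force: [-0.0, -0.2, -0.7]
finger_gap: 0.0002
[[177.35688266 202.48319034]
 [180.16950436 216.32199645]] [-0.2831248  -0.44275756  0.33793833]
```

View pics/v12.png

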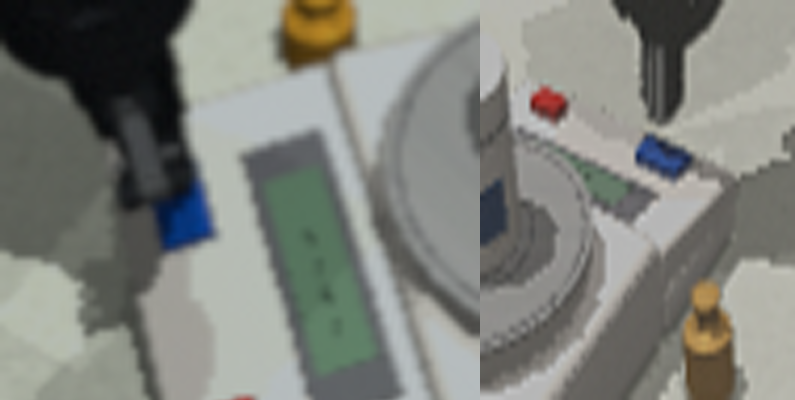

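The fingertips end at (158,202) in the side crop and (660,120) in the scene crop, short of the key and in front of it. I'll triangulate where they really are.

```bash
cat > tri.py <<'E'
from h import *
def tri(a,b):
    A=[];B=[]
    for c,uv in((calibration("side"),a),(calibration("scene"),b)):
        o,d=ray(c,uv);d/=np.linalg.norm(d);Q=np.eye(3)-np.outer(d,d);A.append(Q);B.append(Q@o)
    x=np.linalg.lstsq(np.vstack(A),np.hstack(B),rcond=None)[0]
    return x.round(4),[round(float(np.linalg.norm(A[i]@x-B[i]))*1000,1) for i in(0,1)]
E
python3 - <<'E'
from tri import *
print("tip",tri((195+158/6,245+202/6),(165+180/4.2,130+120/6.67)))
print("key",tri((205+100/5,225+269/5),(115+564/6,130+136/6)))
print("tip vs tool",totool(tri((195+158/6,245+202/6),(165+180/4.2,130+120/6.67))[0]-observe()["eef_pos"]))
E
```

```text
tip (array([ 0.4495, -0.1473,  0.0566]), [1.4, 1.4])
key (array([ 0.4558, -0.1396,  0.0452]), [0.6, 0.6])
tip vs tool [-0.02228468  0.00500003  0.00538012]
```

The real tips are about 20 mm behind the reported TCP, which also explains the late contact with the jar. They are also slightly front-right of the key centre. I'll shift a little and keep lowering until force shows.

```bash
python3 -m crank '[{"x":0,"y":-3,"z":-4,"ax":0,"ay":0,"az":0,"fingers":0},{"x":3,"y":-3,"z":-4,"ax":0,"ay":0,"az":0,"fingers":0},{"x":6,"y":-3,"z":-4,"ax":0,"ay":0,"az":0,"fingers":0},{"x":8,"y":-3,"z":-4,"ax":0,"ay":0,"az":0,"fingers":0},{"x":10,"y":-3,"z":-4,"ax":0,"ay":0,"az":0,"fingers":0},{"x":10,"y":-3,"z":-4,"ax":0,"ay":0,"az":0,"fingers":0}]' 30
python3 -m crank '[{"x":1,"y":0,"z":0,"ax":0,"ay":0,"az":0,"fingers":0},{"x":2,"y":0,"z":0,"ax":0,"ay":0,"az":0,"fingers":0},{"x":2,"y":0,"z":0,"ax":0,"ay":0,"az":0,"fingers":0}]' 30
python3 - <<'E'
from h import *
shot("side","s13.png");shot("scene","k13.png")
# how much blue of the key is left visible in the views (no viewing)
for n in("s12","s13","k12","k13","side_t"):
    h=cv2.cvtColor(cv2.imread(f"pics/{n}.png"),cv2.COLOR_BGR2HSV);m=cv2.inRange(h,(105,150,60),(130,255,255))
    x0,y0,x1,y1=(210,265,235,292) if n[0]=="s" else (198,145,220,160)
    r=m[y0:y1,x0:x1];ys,xs=np.nonzero(r);print(n,len(xs),xs.mean()+x0,ys.mean()+y0,xs.min()+x0,xs.max()+x0,ys.min()+y0,ys.max()+y0)
E
```

```text
clock: 13.45
eef_pos: [0.4613, -0.1358, 0.0257]
tool_rot: [0.076, 0.756, 0.091, -0.643]
wrist_force: [-1.0, 0.7, -0.2]
finger_gap: 0.0003
clock: 13.7
eef_pos: [0.4619, -0.136, 0.0242]
tool_rot: [0.076, 0.757, 0.091, -0.643]
wrist_force: [-0.9, 0.3, -0.3]
finger_gap: 0.0002
s12 58 225.25862068965517 281.2068965517241 221 229 276 285
s13 39 225.82051282051282 282.0769230769231 222 229 278 286
k12 22 206.5 152.86363636363637 202 212 151 155
k13 7 204.57142857142858 153.0 202 211 152 155
side_t 98 224.5 278.83673469387753 220 229 272 285
```

```bash
python3 -m crank '[{"x":1,"y":0,"z":0,"ax":0,"ay":0,"az":0,"fingers":0},{"x":2,"y":0,"z":0,"ax":0,"ay":0,"az":0,"fingers":0},{"x":2,"y":0,"z":0,"ax":0,"ay":0,"az":0,"fingers":0}]' 30
python3 -m crank '[{"x":1,"y":0,"z":0,"ax":0,"ay":0,"az":0,"fingers":0},{"x":2,"y":0,"z":0,"ax":0,"ay":0,"az":0,"fingers":0},{"x":2,"y":0,"z":0,"ax":0,"ay":0,"az":0,"fingers":0}]' 30
python3 -m crank '[{"x":1,"y":0,"z":0,"ax":0,"ay":0,"az":0,"fingers":0},{"x":2,"y":0,"z":0,"ax":0,"ay":0,"az":0,"fingers":0},{"x":2,"y":0,"z":0,"ax":0,"ay":0,"az":0,"fingers":0}]' 30
```

```text
clock: 14.05
eef_pos: [0.4622, -0.1359, 0.0222]
tool_rot: [0.076, 0.757, 0.091, -0.643]
wrist_force: [0.1, 0.5, -0.0]
finger_gap: 0.0004
clock: 14.3
eef_pos: [0.4627, -0.1359, 0.0203]
tool_rot: [0.076, 0.757, 0.091, -0.643]
wrist_force: [0.5, 0.0, 1.0]
finger_gap: 0.0003
clock: 14.55
eef_pos: [0.4631, -0.1358, 0.0185]
tool_rot: [0.076, 0.757, 0.091, -0.643]
wrist_force: [-0.4, -0.2, 2.0]
finger_gap: -0.0001
```

Contact begins at about z 0.020. Pressing on.

```bash
python3 -m crank '[{"x":1,"y":0,"z":0,"ax":0,"ay":0,"az":0,"fingers":0},{"x":2,"y":0,"z":0,"ax":0,"ay":0,"az":0,"fingers":0},{"x":2,"y":0,"z":0,"ax":0,"ay":0,"az":0,"fingers":0}]' 30
python3 -m crank '[{"x":1,"y":0,"z":0,"ax":0,"ay":0,"az":0,"fingers":0},{"x":2,"y":0,"z":0,"ax":0,"ay":0,"az":0,"fingers":0},{"x":2,"y":0,"z":0,"ax":0,"ay":0,"az":0,"fingers":0}]' 30
python3 -m crank '[{"x":1,"y":0,"z":0,"ax":0,"ay":0,"az":0,"fingers":0},{"x":2,"y":0,"z":0,"ax":0,"ay":0,"az":0,"fingers":0},{"x":2,"y":0,"z":0,"ax":0,"ay":0,"az":0,"fingers":0}]' 30
```

```text
clock: 14.8
eef_pos: [0.4634, -0.1357, 0.0166]
tool_rot: [0.076, 0.757, 0.091, -0.643]
wrist_force: [-2.1, -0.2, 4.6]
finger_gap: -0.0001
clock: 15.05
eef_pos: [0.4636, -0.1358, 0.0159]
tool_rot: [0.076, 0.756, 0.091, -0.643]
wrist_force: [-11.2, 2.4, 21.6]
finger_gap: -0.0002
clock: 15.3
eef_pos: [0.4638, -0.1358, 0.0152]
tool_rot: [0.076, 0.756, 0.092, -0.644]
wrist_force: [-20.6, 4.3, 37.6]
finger_gap: -0.0001
```

The force rose softly to about 4.6 N over about 4 mm and then hit a hard stop, so the key is fully down. Releasing, retreating and checking.

```bash
python3 -m crank '[{"x":-6,"y":0,"z":0,"ax":0,"ay":0,"az":0,"fingers":0},{"x":-15,"y":0,"z":0,"ax":0,"ay":0,"az":0,"fingers":0},{"x":-40,"y":0,"z":0,"ax":0,"ay":0,"az":0,"fingers":0},{"x":-75,"y":0,"z":0,"ax":0,"ay":0,"az":0,"fingers":0},{"x":-110,"y":0,"z":0,"ax":0,"ay":0,"az":0,"fingers":0},{"x":-150,"y":0,"z":0,"ax":0,"ay":0,"az":0,"fingers":0},{"x":-190,"y":0,"z":0,"ax":0,"ay":0,"az":0,"fingers":0},{"x":-190,"y":0,"z":0,"ax":0,"ay":0,"az":0,"fingers":0},{"x":-190,"y":0,"z":0,"ax":0,"ay":0,"az":0,"fingers":0}]' 30
python3 - <<'E'
from trk import *
jar()
for n in("side","side_t","scene","scene_t"):
    h=cv2.cvtColor(cv2.imread(f"pics/{n}.png"),cv2.COLOR_BGR2HSV)
    x0,y0,x1,y1=(210,265,235,292) if n[1]=="i" else (198,145,220,160)
    r=cv2.inRange(h,(105,130,50),(130,255,255))[y0:y1,x0:x1];ys,xs=np.nonzero(r);print(n,len(xs),xs.mean()+x0,ys.mean()+y0)
E
```

```text
clock: 16.05
eef_pos: [0.4357, -0.1444, 0.2033]
tool_rot: [0.077, 0.758, 0.089, -0.641]
wrist_force: [0.3, 0.1, -0.6]
finger_gap: -0.0001
side [19.3025  0.614  -0.148 ]
scene [13.5799  0.616  -0.148 ]
side 108 224.41666666666666 278.64814814814815
side_t 106 224.4056603773585 278.6509433962264
scene 37 207.8918918918919 152.78378378378378
scene_t 37 207.8108108108108 152.86486486486487
```

The key is back where it started in both images, the jar is still at the pan middle, and the arm is clear. Handing in.

```bash
python3 -c "
from workcell import *
print(job_done())"
```

```text
the job is handed in; nothing more can be done
None
```

I slid the jar to the middle of the pan, let go of it, then pressed the blue tare key fully down and released it. The job was handed in at about 16 s of the 45 s allowed; it reports no verdict.

**What went wrong on the way**
- **Tipping:** my first push, with vertical fingers, bore on the lid and tipped the jar by roughly 8° (estimated from the picture, limit 17°). I backed off and it settled upright in its old place. I then pushed low with the tool tilted, and it slid without tipping.
- **TCP offset:** the fingertips appeared to be about 20 mm short of the reported TCP position. I found the tare key by going down in small steps until the force rose.

**Last checks**
- **Jar:** the side and scene cameras put it at (0.614, -0.148) and (0.616, -0.148), with the pan middle at about (0.615, -0.148). That is within about 2 mm, and the readings were the same before and after the key press.
- **Tare key:** force rose to about 4.6 N over 4 mm, then hit a hard stop, peaking at about 43 N total. Afterwards the key was back in its starting place in both images.
- **At hand-in:** the arm was clear, with no force beyond sensor noise (under 1 N).

I did not measure the other objects again at the end. The arm was never brought near them, and I felt no unexpected contact.

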